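Snap the collet box lid shut all round

ROBOT

A 6-joint arm with a two-finger parallel gripper is mounted at the origin on a cart in front of the work surface, level with it; the furniture and walls round the work are solid. World frame = base frame: x ahead of the robot, y to its left, z up, the work surface at z = 0. Lengths are in m, angles in degrees, forces in N, time in s.
With the tool pointing down it reaches from about 0.25 to 0.725 m from the base axis. Payload 9.7 kg.
Tool frame: the origin (TCP) lies at the centre of the arm's flange, where the gripper is bolted on; the fingertips stand 173 mm ahead of it and the grasp point (between the pads) lies bot.grip_depth ahead of it (bot.grip_depth is the distance from the TCP to the grasp point, in m); z points along the fingers, y is the direction in which the jaws open and shut (so a half turn about z gives the same grasp; the last joint's range is limited). The gripper opens to 85 mm and grips with 20 to 120 N. Pads are 22 mm wide; open, the fingers measure 114 mm over their backs; the gripper's body (76 mm by 85 mm) begins 54 mm behind the grasp point. The pads swing forward as they close: fully open they stand 13 mm farther back than shut.
Start: joints at [66.349, 4.979, 10.078, 95.1, 0, 90], TCP at [0.221, 0.504, 0.405] pointing down, gripper open.
Joint ranges: [-179.16, 179.16], [-48.56, 103.87], [-65.8, 70.77], [-126.05, 130.52], [-82.76, 87.17], [-180, 180]. Speed limits (degrees/s): [127.2, 127.2, 147.25, 180, 180, 180].

INTERFACE

Orientations are given as [roll, pitch, yaw] about the fixed x, y, z axes, in that order (R = Rz(yaw) Ry(pitch) Rx(roll)).
In Python, from workcell import status, viewer, bot gives the robot as it stands. The module is installed in compiled form; this text tells all that it offers.
- The arm moves only by the tool move_arm, never from a script. Its argument "commands" is a list of rows, each an object with "claw": the gripper's target within -1 to 1 (fully open at 1, half-way at 0, shut at -1); "travel": the shift along the tool's x, y, z in cm, a list of three; "turn": the turn about the tool's z in degrees. A call has 1 to 5 rows; each row shifts and turns the commanded pose from where the row before left it, along the tool's axes as they then stand; what a row does not reach is not made up. A row lasts 1/12 s, in which the tool goes at most 41.7 mm and 7.16 degrees, less where a joint would pass 70% of its speed; a pose out of reach is approached as far as the arm can. A call is refused whole if a number of a shift passes 4.17 or a number of a turn 7.16, either way. A call with a gripper value outside its range is refused whole. The fingers move at their own pace and stop on an object; "squeeze" is the grip in N (left out, the last holds). Time passes only in rows, so rows that do not move let the fingers close. It gives the time, the measured TCP pose, the force and the opening at its end, in the units of the state.
- status.get_obs(): the state, without advancing time (a new reading comes with each control period).
- viewer.camera(name): name is "scene" or "top"; returns the picture (480x640x3 uint8, blue, green, red); there is no depth.
- viewer.camera_params(name): a dict with "camera_matrix" (3x3 intrinsics, pixels), "xyz" and "rotation" of the camera in the world. Camera axes: x right, y up, looking along -z (the intrinsics and any distortion apply to the point x, -y, -z); pixel columns grow to the right and rows downward; lengths in m; the calibration is good to about 2 mm. A picture is of the moment at which its call begins. camera_params takes no time and is no camera call.
- bot.job_done(): hands the job in, once; it reports no verdict.
The state is a dict: "time": time; "q": joint angles; "qd": joint speeds; "joint_efforts": joint torques, N m; "ee_pos": TCP position; "tcp_rot": TCP orientation; "wrist_force": force on the tool from outside, world axes, zero at the start; "torque": the same for the moment, N m; "opening": finger opening in m.
Only numpy, scipy, OpenCV 4.12 (cv2) and the standard library are available. Lean on these libraries where they do the work, as an engineer would, in place of code of your own. Each camera call takes 0.05 s, during which the arm holds its last target.

TASK

The snap-fit lid of the collet box is not properly closed. Press down around its rim with the fingertips, one side after another, until all four rim sections have clicked fully shut. Leave the box standing where it is, without lifting or shoving it about, and do not disturb the nut, the collet or the tape measure.

Things in the scene. Friction and masses are not known exactly. Their poses are not given: they have to be found in the camera images.
- collet_box: Dark grey box for collets, 150 (x) x 210 (y) x 60 mm, about 1.8 kg, loose on the table. Pale grey lid: fixed ribbed middle panel (98 x 158 mm, top 57 mm above the table), four fixed 26 mm square corner pieces (top at 60 mm) and between them one movable rim section along each side. Origin: centre of the underside; x points away from the robot, y left along the long way, z up.
- front_pad (a point): Top centre of the thumb pad (40 x 12 mm, 2 mm high) in the middle of the rim section on the near long side (the box's own -x side, towards the robot). The section is a pale bar 154 x 23 mm; standing up, the bar is 8 mm above the corner pieces (pad top 70 mm above the table); shut, it is flush with them (pad top at 62 mm). The point moves with the section; axes as the box.
- rim_front (a joint): Travel of the front rim section straight down, in m: about 0 standing up, about 0.008 snapped fully shut. It needs a push of about 6.5 N to start, gets lighter as it goes, and past half-way (0.004) snaps shut on its own and stays; let go earlier, it springs back up.
- back_pad (a point): Top centre of the thumb pad (40 x 12 mm, 2 mm high) in the middle of the rim section on the far long side (the box's +x side). The section is a pale bar 154 x 23 mm; standing up, the bar is 8 mm above the corner pieces (pad top 70 mm above the table); shut, it is flush with them (pad top at 62 mm). The point moves with the section; axes as the box.
- rim_back (a joint): Travel of the back rim section straight down, in m: about 0 standing up, about 0.008 snapped fully shut. It needs a push of about 6.5 N to start, gets lighter as it goes, and past half-way (0.004) snaps shut on its own and stays; let go earlier, it springs back up.
- left_pad (a point): Top centre of the thumb pad (40 x 12 mm, 2 mm high) in the middle of the rim section on the short side on the box's +y side (left as seen from the robot). The section is a pale bar 94 x 23 mm; standing up, the bar is 8 mm above the corner pieces (pad top 70 mm above the table); shut, it is flush with them (pad top at 62 mm). The point moves with the section; axes as the box.
- rim_left (a joint): Travel of the left rim section straight down, in m: about 0 standing up, about 0.008 snapped fully shut. It needs a push of about 6.5 N to start, gets lighter as it goes, and past half-way (0.004) snaps shut on its own and stays; let go earlier, it springs back up.
- right_pad (a point): Top centre of the thumb pad (40 x 12 mm, 2 mm high) in the middle of the rim section on the short side on the box's -y side (right as seen from the robot). The section is a pale bar 94 x 23 mm; standing up, the bar is 8 mm above the corner pieces (pad top 70 mm above the table); shut, it is flush with them (pad top at 62 mm). The point moves with the section; axes as the box.
- rim_right (a joint): Travel of the right rim section straight down, in m: about 0 standing up, about 0.008 snapped fully shut. It needs a push of about 6.5 N to start, gets lighter as it goes, and past half-way (0.004) snaps shut on its own and stays; let go earlier, it springs back up.
- nut_mid (a point): Centre of a loose steel collet nut (round, about 45 mm across, 20 mm high) standing on the table beside the box. Not part of the job.
- collet_mid (a point): Centre of a loose steel collet (26 mm across, 34 mm high) standing upright on the table beside the box. Not part of the job.
- tape_mid (a point): Middle of a loose grey tape measure (36 x 83 mm, 66 mm high) standing on the table nearer the robot than the box, to the right. Not part of the job.

How it is judged (in metres and radians):
At the end, for the whole second after the job is handed in: All four rim sections are snapped shut (each at least 6.5 of its 8 mm down), the box stands flat on the table, at rest, within 40 mm of where it stood, and the nut, collet and tape measure are within 30 mm of where they stood (value of joint each of rim_front, rim_back, rim_left, rim_right above 0.0065 m and height (world z) of collet_box below 0.005 m and angle between collet_box's own z axis and vertical below 0.05 rad and distance of collet_box from where it was at the start of the episode below 0.04 m and linear speed of collet_box below 0.02 m/s and distance of each of nut_mid, collet_mid, tape_mid from where it was at the start of the episode below 0.03 m); the robot touches nothing.
It fails at once if the box is lifted or tipped (height (world z) of collet_box above 0.012 m or angle between collet_box's own z axis and vertical above 0.12 rad).
It fails at once if the box is shoved more than 40 mm (distance of collet_box from where it was at the start of the episode above 0.04 m).
It fails at once if the nut, the collet or the tape measure is lifted or moved more than 30 mm (distance of any of nut_mid, collet_mid, tape_mid from where it was at the start of the episode above 0.03 m).
It also fails if it takes over 45 s, if anything falls off the work surface, if the arm or the gripper's body presses on something with over 40 N, if the wrist force passes 120 N, or if a joint passes its speed limit or range.

## Working session

There is one attempt and no reset: what is moved stays moved. The work goes in short steps, Python scripts to look and compute and a tool call to move; the robot and the scene stay as the last step left them, time stands still between calls to the robot, and variables do not carry over. Pictures are saved under pics/ and viewed, and the job is handed in when it is done.

Besides the shell and the picture viewer there is one more tool, called as name(argument=value, ...) on one line, values as JSON. move_arm: Moves the arm, as the interface text tells. Its arguments: {"type":"object","properties":{"commands":{"type":"array"},"squeeze":{"type":"number"}},"required":["commands"]}

```bash
mkdir -p pics
python3 - <<'E'
from workcell import status, viewer, bot
import cv2
print(status.get_obs(), bot.grip_depth)
for n in("scene","top"):
    cv2.imwrite(f"pics/{n}0.png",viewer.camera(n)); print(viewer.camera_params(n))
E
```

```text
{'time': 0.0, 'q': array([ 6.63497629e+01,  5.01031323e+00,  1.00337682e+01,  9.51004519e+01,
       -7.36122471e-04,  8.99995180e+01]), 'qd': array([-0.06539269, -0.04310499, -0.05110927, -0.03061921,  0.03198589,
       -0.01710567]), 'joint_efforts': array([ 5.30113412e-04, -5.20384347e+01,  4.64808261e+01,  1.61748257e-02,
        4.29493309e-05,  1.40380183e-05]), 'ee_pos': array([0.22063181, 0.50379814, 0.40398433]), 'tcp_rot': array([-1.79923003e+02,  7.35474106e-04,  1.56350246e+02]), 'wrist_force': array([-0.1336817 ,  0.41986916,  0.11814778]), 'torque': array([0.0455632 , 0.01406035, 0.04753378]), 'opening': 0.08534537028007873} 0.1547
{'camera_matrix': array([[619.92550842,   0.        , 313.850009  ],
       [  0.        , 619.92550842, 249.02467053],
       [  0.        ,   0.        ,   1.        ]]), 'xyz': array([-0.79528758,  0.65186223,  0.9230232 ]), 'rotation': array([  59.75097222,   -1.39559455, -114.44623343])}
{'camera_matrix': array([[587.21117487,   0.        , 322.02349874],
       [  0.        , 587.21117487, 246.25414717],
       [  0.        ,   0.        ,   1.        ]]), 'xyz': array([0.25385409, 0.0504069 , 1.4417791 ]), 'rotation': array([ 10.7823586 ,  -0.12141651, -90.06446846])}
```

View pics/scene0.png

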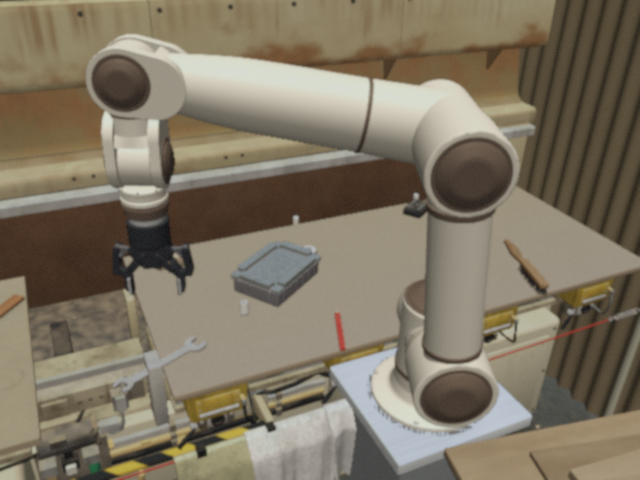

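View pics/top0.png

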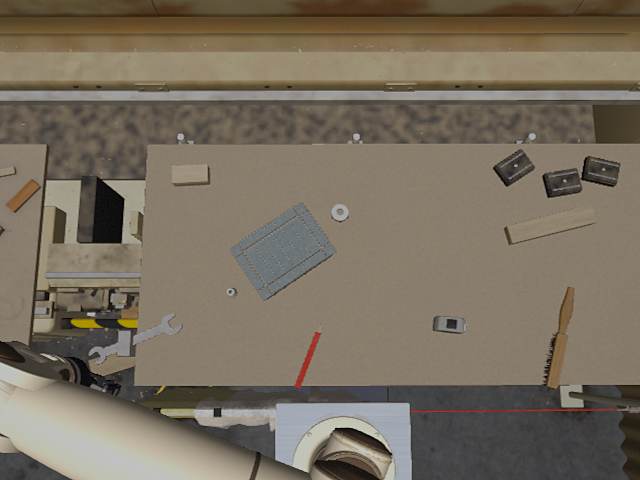

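Run:
```python
import cv2
a=cv2.imread("pics/top0.png")
cv2.imwrite("pics/top0c.png",cv2.resize(a[150:300,260:460],None,fx=4,fy=4,interpolation=cv2.INTER_CUBIC))
```

```text
(no output)
```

The top view shows the box at about (284,251), rotated about 30°. The nut is at (340,212), the collet at (231,292) and the tape measure at (449,324).

Run:
```python
import cv2
a=cv2.imread("pics/top0.png")
cv2.imwrite("pics/top0d.png",cv2.resize(a[195:305,215:361],None,fx=5.4,fy=5.4,interpolation=cv2.INTER_CUBIC))
```

```text
(no output)
```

View pics/top0d.png

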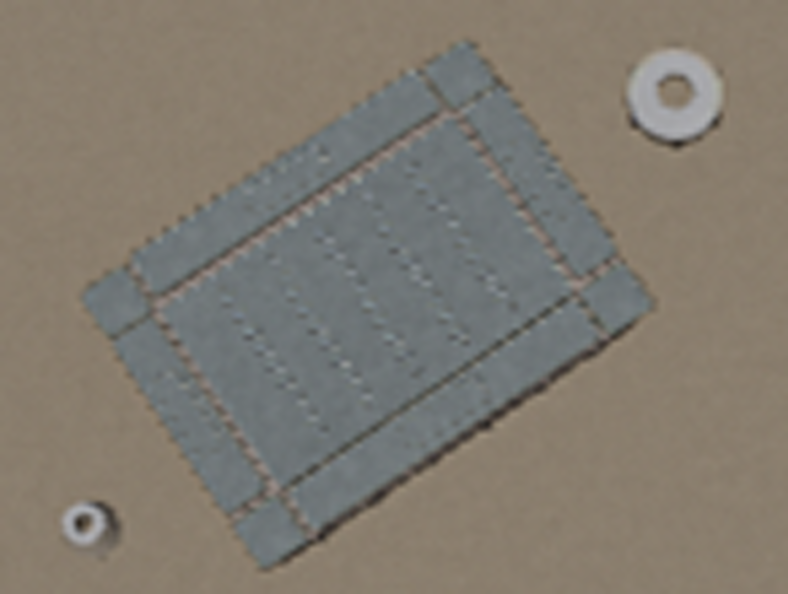

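```bash
cat > h.py <<'E'
import numpy as np
from scipy.spatial.transform import Rotation as R
from workcell import status, viewer, bot
def ray(n,px,z):
    p=viewer.camera_params(n);K=p["camera_matrix"]
    d=np.linalg.inv(K)@[px[0],px[1],1]; d=R.from_euler('xyz',p["rotation"],degrees=True).as_matrix()@[d[0],-d[1],-d[2]]
    return p["xyz"]+d*(z-p["xyz"][2])/d[2]
E
python3 - <<'E'
from h import *
c=lambda u,v:((u+.5)/5.4-.5+215,(v+.5)/5.4-.5+195)
from scipy.optimize import least_squares
P=np.array([ray("top",c(*q),.06)[:2] for q in[(467,42),(83,297),(268,570),(655,303)]])
L=np.array([[.075,-.105],[.075,.105],[-.075,.105],[-.075,-.105]])
f=lambda s:L@np.array([[np.cos(s[2]),np.sin(s[2])],[-np.sin(s[2]),np.cos(s[2])]])+s[:2]
r=least_squares(lambda s:(f(s)-P).ravel(),[*P.mean(0),.5]);s=r.x
print(P,s[:2],np.degrees(s[2]),r.fun*1e3)
w=R.from_euler('z',s[2])
for n,q in dict(front=(-.0635,0),back=(.0635,0),left=(0,.0935),right=(0,-.0935)).items():
    print(n,w.apply([*q,0])[:2]+s[:2])
for n,q,z in(("nut",(675,93),.02),("collet",(86,522),.034)): print(n,ray("top",c(*q),z))
print(ray("top",(449,324),.066))
E
```

```text
[[0.62558116 0.0979638 ]
 [0.50902854 0.26740281]
 [0.38796267 0.18337957]
 [0.50613982 0.01402755]] [0.50717805 0.14069343] 34.78767636686958 [ 3.09865954 -0.71364852 -0.16147269  2.31444307 -2.28639761  0.75714486
 -0.65078923 -2.3579394 ]
front [0.45502728 0.10446434]
back [0.55932882 0.17692253]
left [0.45383285 0.21748236]
right [0.56052325 0.06390451]
nut [0.61197671 0.00319529 0.02      ]
collet [0.41194544 0.26727796 0.034     ]
[ 0.33144382 -0.24812413  0.066     ]
```

move_arm(commands=[{"claw":-1,"travel":[-3.3,-1.7,0],"turn":0},{"claw":-1,"travel":[-3.3,-1.7,0],"turn":0},{"claw":-1,"travel":[-3.3,-1.7,0],"turn":0},{"claw":-1,"travel":[-3.3,-1.7,0],"turn":0},{"claw":-1,"travel":[-3.3,-1.7,0],"turn":0}], squeeze=20)

```text
time: 0.52
ee_pos: [0.3383, 0.3583, 0.4044]
tcp_rot: [-180.0, -0.0, 156.4]
wrist_force: [0.4, -0.2, 0.5]
opening: 0.0258
```

move_arm(commands=[{"claw":-1,"travel":[-3.3,-1.7,0],"turn":0},{"claw":-1,"travel":[-3.3,-1.7,0],"turn":0},{"claw":-1,"travel":[-3.3,-1.7,0],"turn":0},{"claw":-1,"travel":[-3.3,-1.7,0],"turn":0},{"claw":-1,"travel":[0,0,0],"turn":0}])

```text
time: 0.93
ee_pos: [0.4341, 0.2405, 0.4042]
tcp_rot: [-179.9, 0.1, 156.1]
wrist_force: [0.4, 1.1, 0.3]
opening: -0.0001
```

```bash
cat >> h.py <<'E'
T=dict(front=(.455,.1045),back=(.5593,.1769),left=(.4538,.2175),right=(.5605,.0639))
def go(t,tipz=None):
    o=status.get_obs();p=o["ee_pos"]
    d=np.array([*T[t],p[2] if tipz is None else tipz+.173])-p
    print(p,o["tcp_rot"],o["wrist_force"].round(1),o["opening"].round(4),o["time"])
    print("cm:",(R.from_euler('xyz',o["tcp_rot"],degrees=True).inv().apply(d)*100).round(2))
E
python3 -c "
from h import *
go('left',.1)
import cv2
for n in('scene','top'):cv2.imwrite(f'pics/{n}1.png',viewer.camera(n))
"
```

```text
Traceback (most recent call last):
  File "h.py", line 12, in go
    print(p,o["tcp_rot"],o["wrist_force"].round(1),o["opening"].round(4),o["time"])
                                                   ^^^^^^^^^^^^^^^^^^
AttributeError: 'float' object has no attribute 'round'
```

```bash
sed -i 's/o\["opening"\].round(4)/o["opening"]/' h.py
python3 -c "
from h import *
go('left',.1)
import cv2
for n in('scene','top'):
  a=viewer.camera(n);cv2.imwrite(f'pics/{n}1.png',a)
cv2.imwrite('pics/top1c.png',cv2.resize(a[195:305,215:361],None,fx=5.4,fy=5.4,interpolation=cv2.INTER_CUBIC))
"
```

```text
[0.43405027 0.24052508 0.40417835] [-1.79925669e+02  5.03255837e-02  1.56075790e+02] [0.4 1.1 0.3] -7.120050620753014e-05 0.9333
cm: [-2.73 -1.29 13.12]
```

View pics/scene1.png

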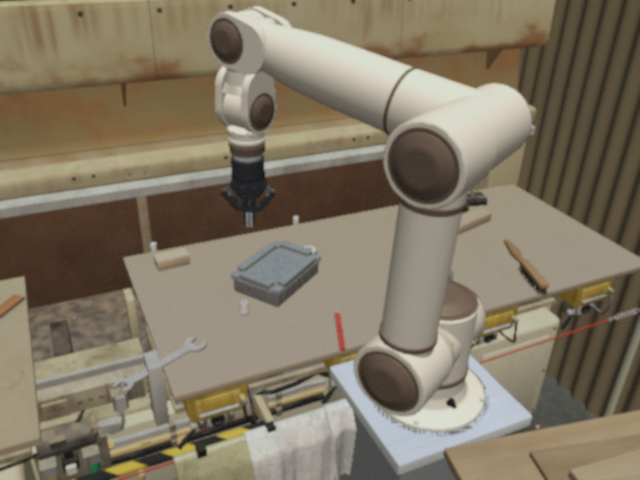

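The fingers are shut above and to the left of the box, which sits at about (277,270) in the scene view. I'll check the pad positions against the scene view.

Run:
```python
from h import *
import cv2
a=cv2.imread("pics/scene0.png");p=viewer.camera_params("scene")
M=R.from_euler('xyz',p["rotation"],degrees=True).as_matrix()
b=cv2.resize(a[225:320,215:340],None,fx=6,fy=6,interpolation=cv2.INTER_CUBIC)
for n,q in T.items():
    v=M.T@(np.array([*q,.070])-p["xyz"]);v=p["camera_matrix"]@[v[0],-v[1],-v[2]];v=v[:2]/v[2]
    print(n,v); u=((v-[215,225]+.5)*6-.5).astype(int); cv2.drawMarker(b,tuple(map(int,u)),(0,0,255),0,14,1)
cv2.imwrite("pics/scene0c.png",b)
```

```text
front [298.47129514 267.8229393 ]
back [258.33197635 254.144588  ]
left [257.53030632 277.02714452]
right [296.91511419 246.03742444]
```

View pics/scene0c.png

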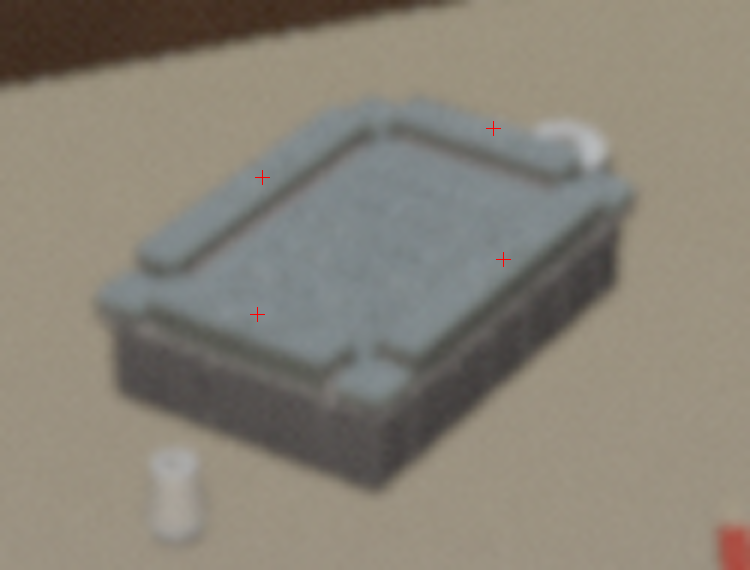

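The crop shows all four sections standing up, and the projected pad points fall on the bars. Next I move down over the left pad.

move_arm(commands=[{"claw":-1,"travel":[-1.35,-0.65,3],"turn":0},{"claw":-1,"travel":[-1.35,-0.65,3],"turn":0},{"claw":-1,"travel":[0,0,3.5],"turn":0},{"claw":-1,"travel":[0,0,3.5],"turn":0},{"claw":-1,"travel":[0,0,0],"turn":0}])

```text
time: 1.45
ee_pos: [0.4486, 0.2218, 0.2678]
tcp_rot: [-179.6, -0.4, 156.4]
wrist_force: [-1.0, -0.3, -0.5]
opening: -0.0
```

```bash
python3 -c "
from h import *
go('left',.064)"
```

```text
[0.44858251 0.2218026  0.26781398] [-179.56315432   -0.38707497  156.41711883] [-1.  -0.3 -0.5] -2.8768581545975577e-05 1.45
cm: [-0.67 -0.16  3.08]
```

move_arm(commands=[{"claw":-1,"travel":[-0.5,-0.1,1],"turn":0},{"claw":-1,"travel":[0,0,0],"turn":0},{"claw":-1,"travel":[0,0,0],"turn":0},{"claw":-1,"travel":[0,0,0],"turn":0}])

```text
time: 1.78
ee_pos: [0.4554, 0.2193, 0.2668]
tcp_rot: [179.9, 0.1, 156.4]
wrist_force: [0.6, -0.0, 0.6]
opening: -0.0002
```

```bash
python3 -c "
from h import *
go('left',.064)"
```

```text
[0.45544957 0.21933036 0.26677259] [1.79874145e+02 1.03504212e-01 1.56368631e+02] [ 0.6 -0.   0.6] -0.00021334345708735075 1.7833
cm: [ 0.08 -0.24  2.98]
```

move_arm(commands=[{"claw":-1,"travel":[0,-0.2,1.2],"turn":0},{"claw":-1,"travel":[0,0,0.8],"turn":0},{"claw":-1,"travel":[0,0,0.5],"turn":0},{"claw":-1,"travel":[0,0,0],"turn":0},{"claw":-1,"travel":[0,0,0],"turn":0}])

```text
time: 2.2
ee_pos: [0.454, 0.2169, 0.2391]
tcp_rot: [-179.9, -0.0, 156.3]
wrist_force: [0.5, -0.5, 0.1]
opening: -0.0001
```

move_arm(commands=[{"claw":-1,"travel":[0,0,0.2],"turn":0},{"claw":-1,"travel":[0,0,0.2],"turn":0},{"claw":-1,"travel":[0,0,0.1],"turn":0},{"claw":-1,"travel":[0,0,0],"turn":0}])

```text
time: 2.53
ee_pos: [0.4542, 0.217, 0.2354]
tcp_rot: [180.0, 0.0, 156.3]
wrist_force: [-1.9, -0.1, 5.9]
opening: -0.0002
```

move_arm(commands=[{"claw":-1,"travel":[0,0,0.1],"turn":0},{"claw":-1,"travel":[0,0,0],"turn":0}])

```text
time: 2.7
ee_pos: [0.4542, 0.217, 0.2352]
tcp_rot: [179.9, 0.0, 156.3]
wrist_force: [-4.9, -2.5, 13.4]
opening: -0.0002
```

move_arm(commands=[{"claw":-1,"travel":[0,0,0.1],"turn":0},{"claw":-1,"travel":[0,0,0],"turn":0}])

```text
time: 2.87
ee_pos: [0.4541, 0.217, 0.2352]
tcp_rot: [179.9, 0.1, 156.4]
wrist_force: [-7.2, -3.0, 20.5]
opening: 0.0
```

move_arm(commands=[{"claw":-1,"travel":[0,0,0.1],"turn":0},{"claw":-1,"travel":[0,0,0],"turn":0}])

```text
time: 3.03
ee_pos: [0.4541, 0.217, 0.2351]
tcp_rot: [179.9, 0.1, 156.4]
wrist_force: [-10.1, -4.2, 27.0]
opening: -0.0001
```

The force rises stiffly with the tip at 62 mm, which is the shut height, so the left section is shut. I retreat and go on to the front pad.

move_arm(commands=[{"claw":-1,"travel":[0,0,-2.0],"turn":0},{"claw":-1,"travel":[0,0,-2.0],"turn":0},{"claw":-1,"travel":[-1.5,-3.4,0],"turn":0},{"claw":-1,"travel":[-1.5,-3.4,0],"turn":0},{"claw":-1,"travel":[-1.5,-3.4,0],"turn":0}])

```text
time: 3.45
ee_pos: [0.4543, 0.1047, 0.2721]
tcp_rot: [180.0, 0.0, 156.5]
wrist_force: [0.3, 0.2, 0.7]
opening: 0.0004
```

move_arm(commands=[{"claw":-1,"travel":[0,0,1.0],"turn":0},{"claw":-1,"travel":[0,0,0],"turn":0},{"claw":-1,"travel":[0,0,0],"turn":0},{"claw":-1,"travel":[0,0,0],"turn":0}])

```text
time: 3.78
ee_pos: [0.4545, 0.1062, 0.2618]
tcp_rot: [180.0, -0.0, 156.4]
wrist_force: [0.1, 0.4, 0.7]
opening: 0.0
```

```bash
python3 -c "
from h import *
go('front',.064)
import cv2
for n in('scene','top'):
  a=viewer.camera(n);cv2.imwrite(f'pics/{n}2.png',a)
  if n=='scene': cv2.imwrite('pics/scene2c.png',cv2.resize(a[225:320,215:340],None,fx=6,fy=6,interpolation=cv2.INTER_CUBIC))
"
```

```text
[0.45454972 0.10622247 0.26181339] [ 1.79993221e+02 -9.38430160e-03  1.56393328e+02] [0.1 0.4 0.7] 1.773069895195101e-05 3.7833
cm: [-0.11 -0.14  2.48]
```

View pics/scene2c.png

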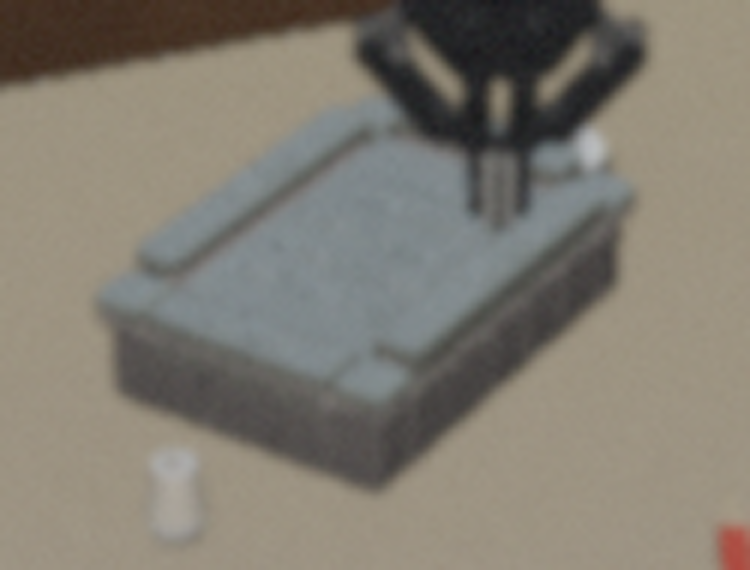

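The left section is now flush with its corner pieces, and the box hasn't moved. The fingers at (500,225) are over the front pad, so I press there.

move_arm(commands=[{"claw":-1,"travel":[-0.1,-0.1,0.9],"turn":0},{"claw":-1,"travel":[0,0,0.7],"turn":0},{"claw":-1,"travel":[0,0,0.5],"turn":0},{"claw":-1,"travel":[0,0,0.3],"turn":0},{"claw":-1,"travel":[0,0,0],"turn":0}])

```text
time: 4.3
ee_pos: [0.4547, 0.1042, 0.2365]
tcp_rot: [-179.9, -0.1, 156.4]
wrist_force: [-0.3, 0.9, 0.1]
opening: -0.0
```

move_arm(commands=[{"claw":-1,"travel":[0,0,0.2],"turn":0},{"claw":-1,"travel":[0,0,0.2],"turn":0},{"claw":-1,"travel":[0,0,0],"turn":0},{"claw":-1,"travel":[0,0,0],"turn":0}])

```text
time: 4.63
ee_pos: [0.4549, 0.1042, 0.2352]
tcp_rot: [180.0, 0.0, 156.3]
wrist_force: [-7.1, -0.4, 14.5]
opening: -0.0001
```

The front section is at its stop with the tip at 62 mm and 14 N. Right is next.

move_arm(commands=[{"claw":-1,"travel":[0,0,-1.7],"turn":0},{"claw":-1,"travel":[0,0,-1.7],"turn":0},{"claw":-1,"travel":[-3.8,0.2,0],"turn":0},{"claw":-1,"travel":[-3.8,0.2,0],"turn":0},{"claw":-1,"travel":[-3.7,0.2,0],"turn":0}])

```text
time: 5.05
ee_pos: [0.5623, 0.0639, 0.2686]
tcp_rot: [179.9, 0.1, 156.4]
wrist_force: [-0.5, 0.3, 0.7]
opening: -0.0
```

move_arm(commands=[{"claw":-1,"travel":[0,0,0.5],"turn":0},{"claw":-1,"travel":[0,0,0],"turn":0},{"claw":-1,"travel":[0,0,0],"turn":0},{"claw":-1,"travel":[0,0,0],"turn":0}])

```text
time: 5.38
ee_pos: [0.5602, 0.0647, 0.263]
tcp_rot: [180.0, -0.0, 156.4]
wrist_force: [-0.4, 0.1, 0.7]
opening: -0.0002
```

```bash
python3 -c "
from h import *
go('right',.064)"
```

```text
[0.56018501 0.06467938 0.26298445] [ 1.79999906e+02 -1.30504175e-02  1.56371198e+02] [-0.4  0.1  0.7] -0.00020567483504663105 5.3833
cm: [-0.06 -0.06  2.6 ]
```

move_arm(commands=[{"claw":-1,"travel":[-0.1,-0.1,1.0],"turn":0},{"claw":-1,"travel":[0,0,0.7],"turn":0},{"claw":-1,"travel":[0,0,0.5],"turn":0},{"claw":-1,"travel":[0,0,0.3],"turn":0},{"claw":-1,"travel":[0,0,0],"turn":0}])

```text
time: 5.8
ee_pos: [0.561, 0.0631, 0.2367]
tcp_rot: [-180.0, -0.1, 156.4]
wrist_force: [0.4, -0.5, -0.6]
opening: -0.0002
```

move_arm(commands=[{"claw":-1,"travel":[0,0,0.2],"turn":0},{"claw":-1,"travel":[0,0,0.2],"turn":0},{"claw":-1,"travel":[0,0,0],"turn":0},{"claw":-1,"travel":[0,0,0],"turn":0}])

```text
time: 6.13
ee_pos: [0.5613, 0.0631, 0.2353]
tcp_rot: [180.0, 0.1, 156.4]
wrist_force: [-5.0, -0.2, 12.3]
opening: -0.0002
```

The right section is at its stop too. Last is the back.

move_arm(commands=[{"claw":-1,"travel":[0,0,-1.7],"turn":0},{"claw":-1,"travel":[0,0,-1.7],"turn":0},{"claw":-1,"travel":[1.6,3.5,0],"turn":0},{"claw":-1,"travel":[1.6,3.5,0],"turn":0},{"claw":-1,"travel":[1.6,3.4,0],"turn":0}])

```text
time: 6.55
ee_pos: [0.5593, 0.1785, 0.2684]
tcp_rot: [179.9, 0.1, 156.2]
wrist_force: [1.1, 0.0, 0.7]
opening: -0.0001
```

move_arm(commands=[{"claw":-1,"travel":[0,0,0.5],"turn":0},{"claw":-1,"travel":[0,0,0],"turn":0},{"claw":-1,"travel":[0,0,0],"turn":0},{"claw":-1,"travel":[0,0,0],"turn":0}])

```text
time: 6.88
ee_pos: [0.5593, 0.1767, 0.2628]
tcp_rot: [-180.0, 0.0, 156.3]
wrist_force: [0.7, -0.0, 0.4]
opening: -0.0002
```

```bash
python3 -c "
from h import *
go('back',.064)"
```

```text
[0.55928942 0.17671564 0.26276161] [-1.79981233e+02  6.52401109e-04  1.56299799e+02] [ 0.7 -0.   0.4] -0.00019939955770523346 6.8833
cm: [0.01 0.02 2.58]
```

move_arm(commands=[{"claw":-1,"travel":[0,0,1.0],"turn":0},{"claw":-1,"travel":[0,0,0.7],"turn":0},{"claw":-1,"travel":[0,0,0.5],"turn":0},{"claw":-1,"travel":[0,0,0.3],"turn":0},{"claw":-1,"travel":[0,0,0],"turn":0}])

```text
time: 7.3
ee_pos: [0.5589, 0.1771, 0.2365]
tcp_rot: [-179.9, -0.1, 156.3]
wrist_force: [-0.1, -0.7, 0.6]
opening: 0.0002
```

move_arm(commands=[{"claw":-1,"travel":[0,0,0.2],"turn":0},{"claw":-1,"travel":[0,0,0.2],"turn":0},{"claw":-1,"travel":[0,0,0],"turn":0},{"claw":-1,"travel":[0,0,0],"turn":0}])

```text
time: 7.63
ee_pos: [0.5591, 0.1775, 0.2353]
tcp_rot: [180.0, 0.1, 156.3]
wrist_force: [-5.1, -1.6, 10.4]
opening: -0.0001
```

move_arm(commands=[{"claw":-1,"travel":[0,0,-2],"turn":0},{"claw":-1,"travel":[0,0,-3.5],"turn":0},{"claw":-1,"travel":[0,0,-4],"turn":0},{"claw":-1,"travel":[3,0,-2.5],"turn":0},{"claw":-1,"travel":[3.5,2,0],"turn":0}])

```text
time: 8.05
ee_pos: [0.5081, 0.2203, 0.36]
tcp_rot: [179.7, 0.3, 156.1]
wrist_force: [0.6, 1.3, -0.3]
opening: -0.0
```

move_arm(commands=[{"claw":-1,"travel":[3.5,2,0],"turn":0},{"claw":-1,"travel":[3.5,2,0],"turn":0},{"claw":-1,"travel":[3.5,2,0],"turn":0},{"claw":-1,"travel":[3.5,2,0],"turn":0},{"claw":-1,"travel":[0,0,0],"turn":0}])

```text
time: 8.47
ee_pos: [0.4079, 0.3556, 0.3539]
tcp_rot: [179.9, -0.1, 156.7]
wrist_force: [-0.1, -0.6, 0.5]
opening: -0.0001
```

```bash
python3 -c "
from h import *
go('back')
import cv2
a=viewer.camera('scene');cv2.imwrite('pics/scene3.png',a);a=cv2.resize(a[225:320,215:340],None,fx=6,fy=6,interpolation=cv2.INTER_CUBIC);cv2.imwrite('pics/scene3c.png',a)
a=viewer.camera('top');cv2.imwrite('pics/top3.png',a)
"
```

```text
[0.40794473 0.355613   0.35393072] [ 1.79922158e+02 -7.22810709e-02  1.56654934e+02] [-0.1 -0.6  0.5] -0.00010558615019898242 8.4667
cm: [-20.98 -10.41  -0.04]
```

View pics/scene3c.png

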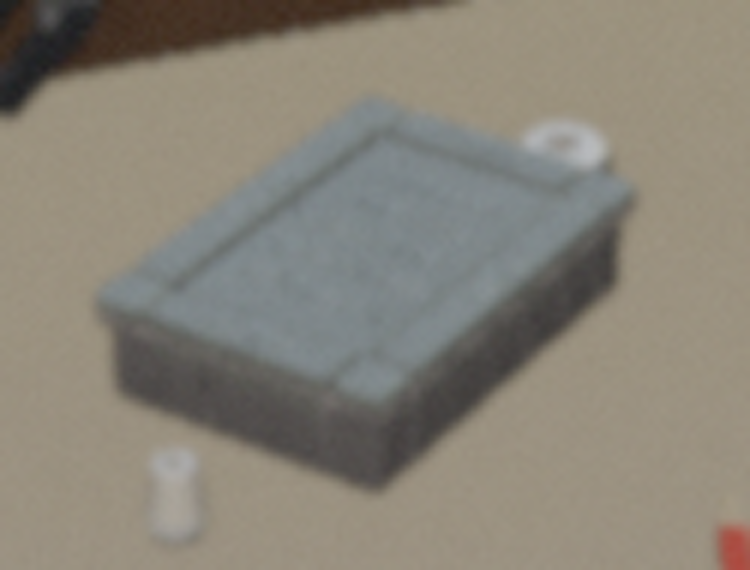

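View pics/top3.png

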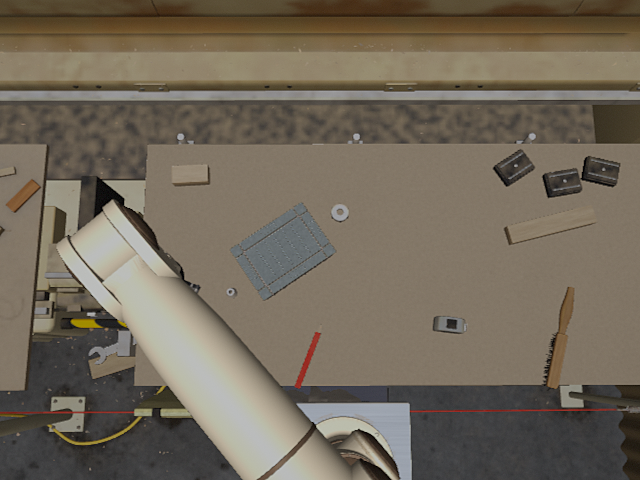

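All four sections are flush in the scene crop. The top view shows the box (284,251), nut (340,212), collet (231,292) and tape measure (449,324) where they were, and the arm is clear. I'm handing the job in.

```bash
python3 -c "
from h import *
print(bot.job_done())"
```

```text
the job is handed in; nothing more can be done
None
```

I pressed the left, front, right and back rim sections shut with the closed fingertips, drew the arm clear and handed the job in at about 8.6 s of the 45 s allowed.

- **Presses:** Each one ended against a hard stop with the fingertips at about 62 mm, which is the shut pad height. The last force readings were between 10 and 27 N upward.
- **Final pictures:** The scene picture shows all four sections flush with the corner pieces. In the top picture the box, nut, collet and tape measure are at the same pixel positions as at the start.
- **Arm:** The fingers touched nothing, with the wrist force near zero.
- **Disagreement:** The fit of the box outline in the top view was off by about 2 to 3 mm per corner. The pads were still hit within that margin. No check failed.

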